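# Find the stamped slide crate and push it to the dispatch line

### The arm

A 6-joint arm with a two-finger parallel gripper is mounted at the origin on the work surface. World frame = base frame: x ahead of the robot, y to its left, z up, the work surface at z = 0. Lengths are in m, angles in rad, forces in N, time in s.
With the tool pointing down it reaches from about 0.35 to 0.85 m from the base axis. Payload 8.1 kg.
Tool frame: the origin (TCP) lies midway between the tips of the shut fingers; the grasp point (between the pads) lies 19 mm behind it; z points along the fingers, y is the line along which they close (so a half turn about z gives the same grasp; the last joint's range is limited). The gripper opens to 85 mm and grips with 20 to 120 N. Pads are 22 mm wide; open, the fingers measure 114 mm over their backs; the gripper's body (76 mm by 85 mm) begins 54 mm behind the grasp point. The pads swing forward as they close: fully open they stand 13 mm farther back than shut.
Start: joints at [-1.227, 0.13, 1.488, -0, 1.523, -0.085], TCP at [0.249, -0.546, 0.231] pointing down, gripper open.
Joint ranges: [-2.96, 2.96], [-0.89, 2.26], [0.02, 2.5], [-1.34, 4.48], [0, 2.73], [-2.66, 2.66]. Speed limits (rad/s): [2.39, 2.39, 2.79, 3.14, 3.14, 3.14].

### API

Orientations are given as a unit quaternion [w, x, y, z].
In Python, from cell import robot gives the robot as it stands. Calls block until the motion is done:
- robot.move_ptp(position, orientation): joint-space move of the TCP to a pose.
- robot.servo_line(position, rot=None, v=0.15): straight line of the TCP; rot=None keeps the orientation; v is the mean speed in m/s.
- robot.goto_joints(angles): joint-space move.
- robot.move_gripper(opening): finger opening in m; the grip force is fixed at half the most; returns when the fingers have stopped.
- robot.dwell(seconds).
- robot.ik(position, orientation): joint angles nearest the present ones, or None.
- robot.observe(): the state.
- robot.grab_frame(name): name is "scene" or "top" or "wrist"; returns a dict with "frame" (400x640x3 uint8, red, green, blue), "z_map" (400x640 float32, m along the optical axis (not along the pixel's ray), 0 where there is no reading), "fx", "fy", "cx", "cy" (pixels), "R" (3x3) and "t" (3): a world point X has camera coordinates R X + t. Camera axes: x right, y down, z forward; pixel columns grow to the right and rows downward; lengths in m; the calibration is good to about 2 mm. A picture is of the moment at which its call begins.
A pose or a line that the arm cannot do raises robot.IKError and nothing moves.
- robot.job_done(): hands the job in; it is judged then, once.
The state is a dict: "time_s": time; "joint_positions": joint angles; "qvel": joint speeds; "tau": joint torques, N m; "position": TCP position; "ee_rot": TCP orientation; "wrist_force": force on the tool from outside, world axes, zero at the start; "ft_torque": the same for the moment, N m; "grip_width": finger opening in m; "grasp_force": force on a finger pad.
Only numpy, scipy, OpenCV 4.12 (cv2) and the standard library are available. Lean on these libraries where they do the work, as an engineer would, in place of code of your own. Each camera call takes 0.05 s, during which the arm holds its last target. There are 200 camera calls.

### The job

One of the two white slide crates has an inked stamp, a ring with a cross, on its underside. Tip both crates over onto their sides towards the robot, so that their undersides face away from it and can be seen, then push the stamped one along the bench, still lying like that, until its underside is flush against the dispatch line (the low metal bar), and leave the other lying where it fell. Only push with the fingers: do not lift or carry the crates, and leave the jar, beaker and carton alone.

Things in the scene. Friction and masses are not known exactly. Their poses are not given: they have to be found in the camera images.
- crate_a: The slide crate WITH the stamp (black ring 54 mm across with a cross, mid-underside); left or right by chance. A closed white plastic crate, 70 mm deep (its x), 120 wide (y), 105 tall (z), plain solid faces. Origin: centre of its underside. At the start upright, turned at most 0.2 rad, its x pointing away from the robot. Lying tipped towards the robot: 70 mm high, z points to the robot, origin in the middle of the far upright face.
- crate_b: The slide crate WITHOUT a stamp, otherwise the same. Each weighs 0.25 to 0.5 kg, centre of mass at mid-height, friction on the bench 0.5 to 0.7: pushed 85 mm up or higher it tips instead of sliding, and past about 0.6 rad it falls over by itself. Origin: centre of its underside; axes as crate_a.
- crate_a_edge (a point): Middle of crate_a's lower edge nearest the robot, the edge over which it tips (35 mm from the origin along its own -x); it stays on the bench when the crate is tipped towards the robot.
- crate_b_edge (a point): The same point on crate_b.
- line: The dispatch line: a fixed aluminium bar across the bench beyond the crates, 560 mm long (its y), 14 mm thick (its x), 12 mm high. Origin: bottom of the middle of the face nearest the robot; its x points away from the robot, square to that face. It may be turned by up to about 0.15 rad.
- oil: Bystander: small amber glass jar with black cap, 36 mm across, 62 mm tall, standing between the crates. Origin: centre of its underside.
- beaker: Bystander: empty glass beaker, 68 mm across, 85 mm tall, to the robot's left of the crates. Origin: centre of its underside.
- carton: Bystander: white and red carton, 80 x 60 x 35 mm, to the robot's right of the crates. Origin: centre of its underside.
Things that resemble listed ones, but are neither listed nor needed, are in the scene too. What is shaped like the crate_b but blue or green is not meant.

How it is judged:
On the way:
1. both crates lie tipped towards the robot, undersides facing away from it, before the stamped one goes to the line (angle between crate_a's own z axis and vertical between 1.42 and 1.72 rad and height (world z) of each of crate_a_edge, crate_b_edge below 0.012 m and angle between crate_b's own z axis and vertical between 1.42 and 1.72 rad and angle between the z axis of each of crate_a, crate_b and the x axis of line, either way round below 0.75 rad and x of crate_a in the frame of line below -0.025 m), for 0.2 s.
At the end, for the whole second after the job is handed in: Stamped crate: lying towards the robot, underside within 10 mm of the bar and square to it within 0.1 rad. Other crate: lying towards the robot (within 0.75 rad), origin within 160 mm of its start (tipping takes 50) and over 40 mm short of the bar. Both at rest (angle between crate_a's own z axis and vertical between 1.42 and 1.72 rad and height (world z) of each of crate_a_edge, crate_b_edge below 0.012 m and angle between the z axis of crate_a and the x axis of line, either way round below 0.1 rad and x of crate_a in the frame of line between -0.01 and 0.008 m and y of crate_a in the frame of line between -0.28 and 0.28 m and linear speed of each of crate_a, crate_b below 0.01 m/s and angular speed of each of crate_a, crate_b below 0.1 rad/s and angle between crate_b's own z axis and vertical between 1.42 and 1.72 rad and angle between the z axis of crate_b and the x axis of line, either way round below 0.75 rad and x of crate_b in the frame of line below -0.04 m and distance of crate_b from where it was at the start of the episode below 0.16 m); the robot touches nothing.
It fails at once if a crate is lifted, carried or tipped another way (the lower edge nearest the robot comes more than 30 mm off the bench) (height (world z) of any of crate_a_edge, crate_b_edge above 0.03 m).
It fails at once if the unstamped crate is pushed to the line (its origin comes within 25 mm of it) (x of crate_b in the frame of line above -0.025 m).
It fails at once if the jar, beaker or carton is moved by more than 30 mm (distance of any of oil, beaker, carton from where it was at the start of the episode above 0.03 m).
It also fails if it takes over 67 s, if anything falls off the work surface, if the arm or the gripper's body presses on something with over 40 N, if the wrist force passes 120 N, or if a joint passes its speed limit or range.

## Working session

There is one attempt and no reset: what is moved stays moved. The work goes in short steps, each a Python script; the robot and the scene stay as the last script left them, time stands still between calls to the robot, and variables do not carry over. Pictures are saved under pics/ and viewed, at most 10 in all, crops included, and the job is handed in when it is done.

```bash
mkdir -p pics; ls; python3 - <<'E'
from cell import robot
import cv2,numpy as np
for n in("scene","top"):
    f=robot.grab_frame(n); cv2.imwrite(f"pics/{n}0.png",f["frame"][:,:,::-1]); np.savez(f"pics/{n}0.npz",**f)
    print(n,f["fx"],f["cx"],f["cy"],np.round(-f["R"].T@f["t"],3),np.round(f["R"],2).tolist(),(f["z_map"]>0).mean())
print(robot.observe()["ee_rot"],robot.observe()["time_s"])
E
```

```text
pics
scene 378.86935798738625 319.1067690037719 199.08656403979347 [1.069 0.028 0.787] [[-0.07, 1.0, 0.0], [0.82, 0.06, -0.57], [-0.56, -0.04, -0.82]] 0.996
top 390.3386530707288 318.37040114610267 198.04566432583786 [0.509 0.025 1.016] [[0.02, -1.0, 0.03], [-1.0, -0.02, -0.03], [0.03, -0.03, -1.0]] 0.995890625
[-8.16738466e-04  9.77104636e-01  2.12757728e-01 -1.11321888e-04] 0.1
```

View pics/top0.png

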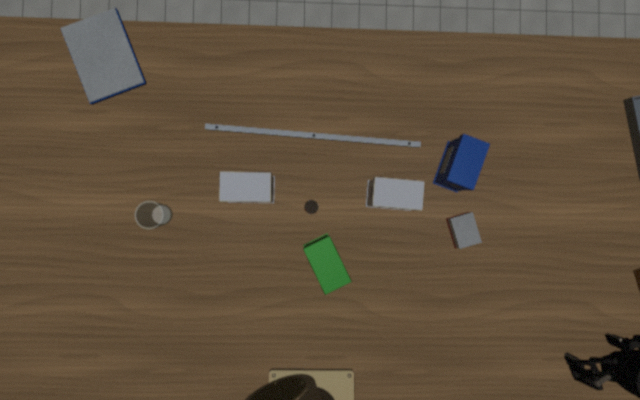

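View pics/scene0.png

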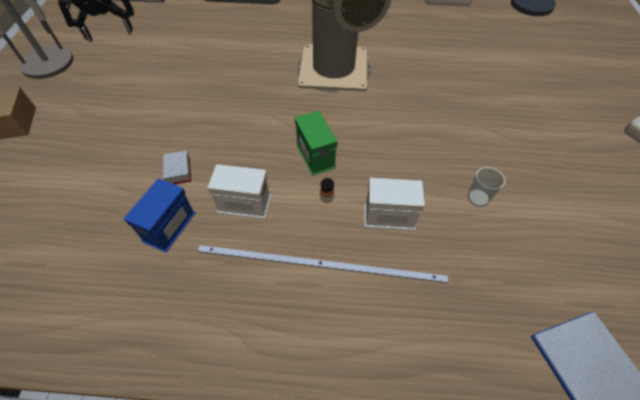

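The top view shows two white crates at about (246,187) and (398,194). Blue (462,162) and green (327,265) boxes of similar shape are decoys. The jar is at (311,207), the beaker at (152,215), the carton at (465,230), and the bar runs from (206,126) to (420,144). The scene view agrees: the crates are at (395,203) and (240,190).

```bash
cat > h.py <<'E'
import cv2,numpy as np
from cell import robot
def cloud(f):
    v,u=np.mgrid[:400,:640]; z=f["z_map"]
    P=np.stack([(u-f["cx"])/f["fx"]*z,(v-f["cy"])/f["fy"]*z,z],-1)
    return (P-f["t"])@f["R"]
def ray(f,uv,h):
    uv=np.atleast_2d(uv).astype(float); d=np.c_[(uv[:,0]-f["cx"])/f["fx"],(uv[:,1]-f["cy"])/f["fy"],np.ones(len(uv))]@f["R"]
    c=-f["R"].T@f["t"]; return c+d*((h-c[2])/d[:,2])[:,None]
def blobs(f,zlo,zhi,amin=60,mask=None):
    W=cloud(f); m=(W[...,2]>zlo)&(W[...,2]<zhi)&(W[...,0]>.3)&(W[...,0]<.95)
    if mask is not None: m&=mask
    cs,_=cv2.findContours(m.astype(np.uint8),cv2.RETR_EXTERNAL,cv2.CHAIN_APPROX_NONE)
    return [c[:,0,:] for c in cs if cv2.contourArea(c)>amin]
def rect(f,c,h):
    p=ray(f,c,h)[:,:2].astype(np.float32); return cv2.minAreaRect(p),cv2.boxPoints(cv2.minAreaRect(p))
def quat(yaw): # tool down, tool y along line direction yaw (yaw=0 -> world y)
    return np.array([0,np.cos(yaw/2),np.sin(yaw/2),0])
E
python3 - <<'E'
from h import *
f=dict(np.load("pics/top0.npz"))
for lo,hi,h in((.09,.125,.105),(.025,.09,.05),(.006,.02,.012)):
    for c in blobs(f,lo,hi):
        r,b=rect(f,c,h); print(h,"px",c.mean(0).round(),"ctr",np.round(r[0],3),"size",np.round(r[1],3),round(r[2],1),np.round(b,3).tolist() , f["frame"][int(c[:,1].mean()),int(c[:,0].mean())])
# bright bar
g=f["frame"].min(2); m=np.zeros_like(g); m[115:155,195:430]=(g[115:155,195:430]>110)
p=ray(f,np.argwhere(m)[:,::-1],.012)[:,:2].astype(np.float32); print("bar",cv2.minAreaRect(p),cv2.boxPoints(cv2.minAreaRect(p)))
E
```

```text
0.105 px [327. 265.] ctr [ 0.384 -0.028] size [0.121 0.07 ] 26.9 [[0.3140000104904175, -0.02500000037252903], [0.34599998593330383, -0.08699999749660492], [0.453000009059906, -0.03200000151991844], [0.421999990940094, 0.029999999329447746]] [ 58 124  56]
0.105 px [398. 194.] ctr [ 0.553 -0.192] size [0.122 0.07 ] 86.1 [[0.5139999985694885, -0.25099998712539673], [0.5839999914169312, -0.2549999952316284], [0.5920000076293945, -0.1340000033378601], [0.5230000019073486, -0.1289999932050705]] [140 143 149]
0.105 px [245. 187.] ctr [0.561 0.165] size [0.07 0.12] 1.2 [[0.5249999761581421, 0.22499999403953552], [0.527999997138977, 0.10499999672174454], [0.597000002861023, 0.10599999874830246], [0.5950000286102295, 0.22599999606609344]] [142 145 152]
0.105 px [467. 162.] ctr [ 0.632 -0.357] size [0.074 0.123] 70.5 [[0.5619999766349792, -0.3709999918937683], [0.6769999861717224, -0.41200000047683716], [0.7020000219345093, -0.34299999475479126], [0.5860000252723694, -0.3019999861717224]] [ 35  63 114]
0.05 px [465. 230.] ctr [ 0.467 -0.376] size [0.08  0.063] 17.5 [[0.41999998688697815, -0.358
[... 1912 characters left out ...]
633. 133.] ctr [ 0.731 -0.845] size [0.189 0.017] 11.3 [[0.6370000243186951, -0.8550000190734863], [0.6399999856948853, -0.871999979019165], [0.8259999752044678, -0.8349999785423279], [0.8230000138282776, -0.8180000185966492]] [33 24 14]
0.012 px [103.  63.] ctr [0.889 0.547] size [0.202 0.151] 22.9 [[0.765999972820282, 0.5770000219345093], [0.824999988079071, 0.43799999356269836], [1.0110000371932983, 0.515999972820282], [0.9520000219345093, 0.656000018119812]] [112 114 118]
bar ((0.7053669095039368, 0.00758323073387146), (0.5582529306411743, 0.011056427843868732), 86.63573455810547) [[ 0.68346804 -0.27073777]
 [ 0.6945054  -0.27138662]
 [ 0.7272658   0.28590423]
 [ 0.7162284   0.28655308]]
```

```bash
cat >> h.py <<'E'
def tip(ctr,yaw):
    ux=np.array([np.cos(yaw),np.sin(yaw)]); at=lambda d,z:[*(np.array(ctr)+d*ux),z]
    robot.move_ptp(at(.075,.22),quat(yaw)); robot.servo_line(at(.075,.092),v=.2)
    robot.servo_line(at(.046,.092),v=.1); robot.servo_line(at(-.024,.092),v=.07)
    robot.dwell(.4); o=robot.observe(); print("t",o["time_s"],np.round(o["wrist_force"],1))
    robot.servo_line(at(-.024,.22),v=.25)
E
python3 - <<'E'
from h import *
robot.move_gripper(0.0)
tip((.553,-.192),-.065)
tip((.561,.165),.02)
robot.move_ptp([.45,.42,.3],quat(0))
for n in("scene","top"):
    f=robot.grab_frame(n); np.savez(f"pics/{n}1.npz",**f); cv2.imwrite(f"pics/{n}1.png",f["frame"][:,:,::-1])
for c in blobs(f,.055,.085):
    r,b=rect(f,c,.07); print(c.mean(0).round(),np.round(r[0],3),np.round(r[1],3),np.round(b,3).tolist())
f=np.load("pics/scene1.npz")["frame"]; cv2.imwrite("pics/crop1.png",cv2.resize(f[120:280,180:460,::-1],None,fx=2.8,fy=2.8,interpolation=2))
E
```

```text
t 5.5167 [ 0.8  0.5 -0. ]
t 10.35 [ 0.   0.  -0.3]
[391. 233.] [ 0.46  -0.186] [0.122 0.105] [[0.40299999713897705, -0.24300000071525574], [0.5080000162124634, -0.25], [0.515999972820282, -0.1289999932050705], [0.41100001335144043, -0.12200000137090683]]
[247. 227.] [0.468 0.165] [0.12  0.104] [[0.41499999165534973, 0.10499999672174454], [0.5199999809265137, 0.10499999672174454], [0.5199999809265137, 0.22499999403953552], [0.41600000858306885, 0.22499999403953552]]
[161. 216.] [0.49  0.369] [0.025 0.06 ] [[0.4580000042915344, 0.36000001430511475], [0.5189999938011169, 0.3540000021457672], [0.5210000276565552, 0.3790000081062317], [0.460999995470047, 0.38499999046325684]]
[311. 207.] [0.518 0.011] [0.029 0.029] [[0.503000020980835, 0.02500000037252903], [0.5040000081062317, -0.004000000189989805], [0.5329999923706055, -0.003000000026077032], [0.5320000052452087, 0.026000000536441803]]
[143. 215.] [0.49  0.411] [0.067 0.039] [[0.45500001311302185, 0.42800000309944153], [0.4580000042915344, 0.3889999985694885], [0.5249999761581421, 0.39399999380111694], [0.5220000147819519, 0.43299999833106995]]
[451. 168.] [ 0.629 -0.331] [0.132 0.059] [[0.5590000152587891, -0.3109999895095825], [0.5680000185966492, -0.3700000047683716], [0.6980000138282776, -0.35100001096725464], [0.6899999976158142, -0.2930000126361847]]
```

View pics/crop1.png

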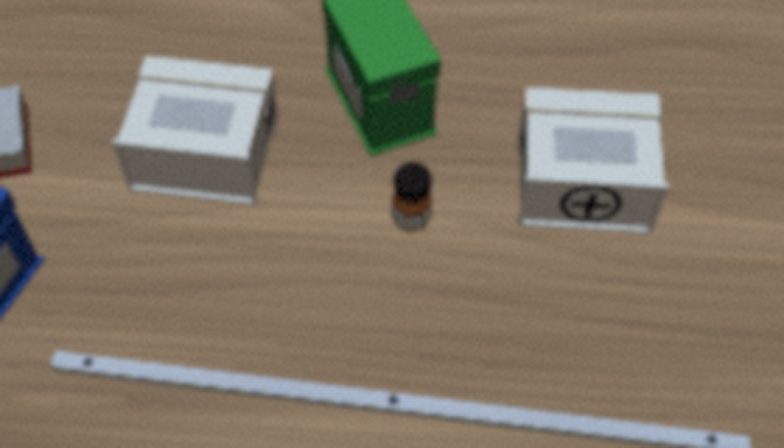

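The stamp is on the robot-left crate (crop pixel (590,203), y≈0.165). The right crate's underside (crop (190,165)) is plain. I'll push the left crate to the bar with open fingers set square to it.

```bash
python3 - <<'E'
from h import *
a=-.0585; n=np.array([np.cos(a),np.sin(a)])
p0=np.array([.375,.171]); P=lambda d,z=.012:[*(p0+d*n),z]
robot.move_ptp(P(0,.2),quat(a)); robot.move_gripper(.085)
robot.servo_line(P(0),v=.2)
robot.servo_line(P(.04),v=.06); robot.servo_line(P(.195),v=.06)
d=.195
while d<.225:
    d+=.002; robot.servo_line(P(d),v=.03); o=robot.observe(); F=o["wrist_force"][:2]@n; print(round(d,3),round(F,1),np.round(o["position"],4))
    if F<-12 : break
robot.servo_line(P(d-.03),v=.06); robot.servo_line(P(d-.03,.2),v=.25); robot.move_ptp([.4,.40,.3],quat(0))
print(robot.observe()["time_s"])
for nm in("scene","top"):
    f=robot.grab_frame(nm); np.savez(f"pics/{nm}2.npz",**f); cv2.imwrite(f"pics/{nm}2.png",f["frame"][:,:,::-1])
for c in blobs(f,.055,.085):
    r,b=rect(f,c,.07); print(c.mean(0).round(),np.round(r[0],3),np.round(r[1],3),np.round(b,3).tolist())
f=np.load("pics/scene2.npz")["frame"]; cv2.imwrite("pics/crop2.png",cv2.resize(f[120:310,180:460,::-1],None,fx=2.8,fy=2.8,interpolation=2))
E
```

```text
0.197 -0.1 [0.5719 0.1595 0.0121]
0.199 -0.9 [0.574  0.1593 0.0121]
0.201 -0.8 [0.5759 0.1592 0.0121]
0.203 -0.9 [0.5779 0.1591 0.012 ]
0.205 -1.2 [0.5798 0.159  0.012 ]
0.207 -0.5 [0.5819 0.1589 0.0121]
0.209 -1.2 [0.5839 0.1588 0.012 ]
0.211 -0.9 [0.5859 0.1587 0.012 ]
0.213 -0.3 [0.5879 0.1585 0.012 ]
0.215 0.4 [0.5899 0.1584 0.0121]
0.217 -3.2 [0.5915 0.1584 0.0119]
0.219 -7.4 [0.5925 0.1583 0.0115]
0.221 -11.9 [0.5935 0.1583 0.0113]
0.223 -14.6 [0.5947 0.1583 0.0111]
24.9333
[391. 233.] [ 0.46  -0.186] [0.122 0.105] [[0.40299999713897705, -0.24300000071525574], [0.5080000162124634, -0.25], [0.515999972820282, -0.1289999932050705], [0.41100001335144043, -0.12200000137090683]]
[311. 207.] [0.518 0.011] [0.029 0.029] [[0.503000020980835, 0.02500000037252903], [0.5040000081062317, -0.004000000189989805], [0.5329999923706055, -0.003000000026077032], [0.5320000052452087, 0.026000000536441803]]
[144. 215.] [0.491 0.408] [0.066 0.045] [[0.45500001311302185, 0.4269999861717224], [0.460999995470047, 0.38199999928474426], [0.5260000228881836, 0.3889999985694885], [0.5210000276565552, 0.4339999854564667]]
[451. 168.] [ 0.629 -0.331] [0.132 0.059] [[0.5590000152587891, -0.3109999895095825], [0.5680000185966492, -0.3700000047683716], [0.6980000138282776, -0.35100001096725464], [0.6899999976158142, -0.2930000126361847]]
[253. 150.] [0.652 0.154] [0.121 0.106] [[0.5960000157356262, 0.09700000286102295], [0.7020000219345093, 0.09099999815225601], [0.7089999914169312, 0.210999995470047], [0.6029999852180481, 0.21699999272823334]]
```

View pics/crop2.png

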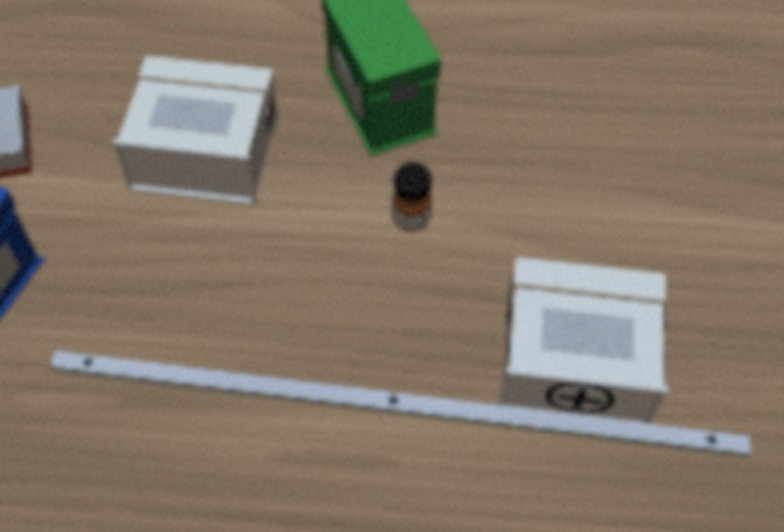

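The stamped crate (crop (580,398)) lies flush with the bar and square to it. The other crate and the jar, beaker and carton have not moved since the tipping.

```bash
python3 -c "
from cell import robot
robot.dwell(.3); print(robot.job_done())"
```

```text
the job is handed in; nothing more can be done
None
```

I tipped both crates towards the robot, pushed the stamped left one flush and square against the dispatch line, left the right one lying where it fell, and handed in the job; no verdict was returned.

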